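Cork sheet between marble slabs

ROBOT

A 6-joint arm with a two-finger parallel gripper is mounted at the origin on the work surface. World frame = base frame: x ahead of the robot, y to its left, z up, the work surface at z = 0. Lengths are in m, angles in rad, forces in N, time in s.
With the tool pointing down it reaches from about 0.3 to 0.85 m from the base axis. Payload 5.4 kg.
Tool frame: the origin (TCP) lies on the centre line of the jaws, within the pads' length; the fingertips stand 11 mm ahead of it and the grasp point (between the pads) lies 8 mm behind it; z points along the fingers, y is the line along which they close (so a half turn about z gives the same grasp; the last joint's range is limited). The gripper opens to 85 mm and grips with 20 to 120 N. Pads are 22 mm wide; open, the fingers measure 114 mm over their backs; the gripper's body (76 mm by 85 mm) begins 54 mm behind the grasp point. The pads swing forward as they close: fully open they stand 13 mm farther back than shut.
Start: joints at [-1.397, 0.158, 1.597, -0, 1.386, -0.21], TCP at [0.215, -0.533, 0.242] pointing down, gripper open.
Joint ranges: [-2.91, 2.91], [-0.94, 2.29], [0.18, 2.7], [-1.29, 4.43], [0.17, 2.64], [-3, 3]. Speed limits (rad/s): [2.57, 2.57, 3.14, 3.14, 3.14, 3.14].

INTERFACE

Orientations are given as a rotation vector (axis times angle).
In Python, from bench import ctrl, fingers, viewer, spotter, monitor gives the robot as it stands. Calls block until the motion is done:
- ctrl.reach(position, orientation): joint-space move of the TCP to a pose.
- ctrl.move_straight(position, feed=0.15, rotation=None, guard=None): straight line of the TCP; rotation=None keeps the orientation; feed is the mean speed in m/s. With guard (N) it stops when the force on the tool has changed by that much, and returns True; else False.
- ctrl.move_joints(angles): joint-space move.
- fingers.command_gripper(opening): finger opening in m; the grip force is fixed at half the most; returns when the fingers have stopped.
- ctrl.hold(seconds).
- ctrl.inverse_kinematics(position, orientation): joint angles nearest the present ones, or None.
- viewer.grab_frame(name): name is "scene" or "top"; returns a dict with "img" (480x640x3 uint8, red, green, blue), "K" (3x3 intrinsics, pixels), "k1" (the pictures are not rectified: a ray, as slopes to the right and down, at radius r is drawn at 1 + k1 r^2 times it, then the intrinsics apply), "rvec" (rotation vector, rad) and "tvec" (3), from world to camera coordinates, as OpenCV has them. Camera axes: x right, y down, z forward; pixel columns grow to the right and rows downward; lengths in m; the calibration is good to about 2 mm. A picture is of the moment at which its call begins. There is no depth.
A pose or a line that the arm cannot do raises ctrl.Unreachable and nothing moves.
- ctrl.hand_in(): hands the job in; it is judged then, once.
Trained networks look in a picture, given as the dict that the camera call returned (one of the last four; its "shot" number tells which), for a name from the list of things; names that differ only in an ending like _2 or _b are one class to them, and where a whole thing is asked for, a point or a joint stands for the part that bears it (a point fixed in the world has none). Each returns a list of dicts, best first, with "p" (0 to 1); they miss things now and then, are a little off and sometimes report something else, mostly with a low value. They report only what shows in the picture. A call takes as long as a camera call. They do not tell look-alikes from the thing itself.
- spotter.regions_of(picture, query): "region" (480x640 bool, what is visible of it) and "uv" ([column, row] in pixels, amid what is visible of it).
Readings, each from a call of its own:
- monitor.read_t(): time.
- monitor.read_qpos(): joint angles.
- monitor.read_dq(): joint speeds.
- monitor.read_tau(): joint torques, N m.
- monitor.read_ee_pos(): TCP position.
- monitor.read_tool_rot(): TCP orientation.
- monitor.read_ft_force(): force on the tool from outside, world axes, zero at the start.
- monitor.read_wrist_torque(): the same for the moment, N m.
- monitor.read_gripper_width(): finger opening in m.
- monitor.read_grasp_force(): force on a finger pad.
Only numpy, scipy, OpenCV 4.12 (cv2) and the standard library are available. Lean on these libraries where they do the work, as an engineer would, in place of code of your own. Each camera call takes 0.05 s, during which the arm holds its last target. There are 200 camera calls.

TASK

Put the second marble slab away in the wooden caddy with the cork sheet between: slide the cork sheet out of its tray until it has dropped fully home and lies flat on the marble slab in the bay, pressing it only lightly because cork dents; then take the other marble slab from the cutting board and lower it gently (do not drop it) into the bay on top of the cork, lying flat between the walls. Leave the other things on the counter where they are.

Things in the scene. Friction and masses are not known exactly. Their poses are not given: they have to be found in the camera images.
- caddy: Fixed plywood caddy, 180 (x) x 176 (y) mm, origin at the centre of its underside, on the counter. Its x axis leads from the sheet tray (x -78 to 0) straight into the slab bay (x 0 to 78); both are 156 wide in y. Walls, tops 46 mm over the counter: across the near end (x -90 to -78) and along both y sides (|y| 78 to 88)
- bay (a point): Centre of the bay's floor, 10 mm above the counter, at caddy x 39. At the bay's far end (caddy x 78 to 90) are two stops, 46 high, |y| 35 to 85, with an open gap of 70 mm between them; no wall between bay and tray
- deck (a point): Centre of the top of the tray's flat deck, 31 mm above the counter, at caddy x -39. The deck ends in a square step at caddy x 0, its top 3 mm above the lower slab's top. Walls stand 10 mm above the sheet lying here, with too little room beside it for a finger
- sheet: Stiff cork sheet, 72 (x) x 150 (y) x 5 mm, about 0.06 kg, origin at the centre of its underside. Loose on the deck, 3 mm play. Shut rubber fingertips pressed on its top with 8 to 15 N drag it along; over 80 N dents it. Home: on the lower slab, underside 28 mm over the counter, centre at caddy x 36 to 42; if its near edge still hangs on the deck's step it is tilted and not home
- lower_slab: White marble slab, 66 (x) x 146 (y) x 18 mm, origin at the centre of its underside. It lies loose in the bay, with 5 mm play or so, its flat top 28 mm above the counter, 3 mm below the deck. It stays there
- upper_slab: Second white marble slab, the same: 66 (x) x 146 (y) x 18 mm, about 0.45 kg, origin at the centre of its underside. Lies flat on the cutting board, can be gripped across its 66 mm width. At the end it lies on the cork, underside 33 mm over the counter, centre at caddy x about 39, y 0, long side along the caddy's y (either way round)
- board: Fixed dark wooden cutting board, 200 (x) x 220 (y) x 18 mm, origin at the centre of its underside
- spoon: Bystander: spoon with a wooden handle, 170 long, lying on the board on the side away from the robot (mm). Leave it alone
- mug: Bystander: white mug, 80 across, 95 high (mm). Leave it alone
- jar: Bystander: glass jar, 72 across, 110 high (mm). Leave it alone
- bowl: Bystander: white bowl, 100 across, 50 high (mm). Leave it alone
- bottle: Bystander: green glass bottle, 60 across, 200 high (mm). Leave it alone
- tea_box: Bystander: cardboard box 70 x 130 x 50 (mm). Leave it alone
- cup: Bystander: metal cup, 74 across, 80 high (mm). Leave it alone
Things that resemble listed ones, but are neither listed nor needed, are in the scene too. There is more than one size of the sheet; the job needs the larger.

How it is judged:
On the way, in this order (a step that is already met when the one before it is completed fails the run):
1. the cork sheet lies flat, fully home, on the lower slab in the bay, with nothing on it yet (x of sheet in the frame of caddy between 0.034 and 0.044 m and y of sheet in the frame of caddy between -0.006 and 0.006 m and z of sheet in the frame of caddy between 0.0265 and 0.0295 m and angle between sheet's own z axis and vertical below 0.025 rad and angle between the y axis of sheet and the y axis of caddy, either way round below 0.12 rad and linear speed of sheet below 0.02 m/s and contact force between sheet and upper_slab below 0.05 N), for 0.2 s.
2. the second slab lies flat on the cork in the bay (x of upper_slab in the frame of caddy between 0.031 and 0.047 m and y of upper_slab in the frame of caddy between -0.008 and 0.008 m and z of upper_slab in the frame of caddy between 0.031 and 0.035 m and angle between upper_slab's own z axis and vertical below 0.025 rad and angle between the y axis of upper_slab and the y axis of caddy, either way round below 0.12 rad and linear speed of upper_slab below 0.02 m/s and contact force between sheet and upper_slab above 1 N), for 0.2 s.
At the end, for the whole second after the job is handed in: At rest in the bay: lower slab on the floor; cork flat on it (height within 1.5 mm, caddy x 34 to 44 mm, y within 6 mm); second slab flat on the cork (height within 2 mm, x 31 to 47 mm, y within 8 mm, long side along caddy y within 0.12 rad); tilts under 0.025 rad (x of lower_slab in the frame of caddy between 0.03 and 0.048 m and y of lower_slab in the frame of caddy between -0.008 and 0.008 m and z of lower_slab in the frame of caddy between 0.0085 and 0.0115 m and angle between each of lower_slab, sheet, upper_slab's own z axis and vertical below 0.025 rad and angle between the y axis of each of lower_slab, sheet, upper_slab and the y axis of caddy, either way round below 0.12 rad and linear speed of each of lower_slab, sheet, upper_slab below 0.02 m/s and x of sheet in the frame of caddy between 0.034 and 0.044 m and y of sheet in the frame of caddy between -0.006 and 0.006 m and z of sheet in the frame of caddy between 0.0265 and 0.0295 m and x of upper_slab in the frame of caddy between 0.031 and 0.047 m and y of upper_slab in the frame of caddy between -0.008 and 0.008 m and z of upper_slab in the frame of caddy between 0.031 and 0.035 m); the robot touches nothing.
It fails at once if the cork is pressed or squeezed by the fingers with over 80 N (contact force between the fingers and sheet above 80 N).
It fails at once if the second slab is dropped into the bay (faster than 0.4 m/s within 40 mm over its seat) (horizontal distance between upper_slab and lower_slab below 0.03 m and z of upper_slab in the frame of caddy between 0.02 and 0.073 m and linear speed of upper_slab above 0.4 m/s).
It fails at once if a bystander is moved more than 30 mm or knocked over (distance of spoon from where it was at the start of the episode above 0.03 m or (distance of mug from where it was at the start of the episode above 0.03 m or angle between mug's own z axis and vertical above 0.5 rad) or (distance of jar from where it was at the start of the episode above 0.03 m or angle between jar's own z axis and vertical above 0.5 rad) or (distance of bowl from where it was at the start of the episode above 0.03 m or angle between bowl's own z axis and vertical above 0.5 rad) or (distance of bottle from where it was at the start of the episode above 0.03 m or angle between bottle's own z axis and vertical above 0.5 rad) or (distance of tea_box from where it was at the start of the episode above 0.03 m or angle between tea_box's own z axis and vertical above 0.5 rad) or (distance of cup from where it was at the start of the episode above 0.03 m or angle between cup's own z axis and vertical above 0.5 rad)).
It also fails if it takes over 59 s, if anything falls off the work surface, if the arm or the gripper's body presses on something with over 40 N, if the wrist force passes 120 N, or if a joint passes its speed limit or range.

## Working session

There is one attempt and no reset: what is moved stays moved. The work goes in short steps, each a Python script; the robot and the scene stay as the last script left them, time stands still between calls to the robot, and variables do not carry over. Pictures are saved under pics/ and viewed, at most 13 in all, crops included, and the job is handed in when it is done.

```bash
mkdir -p pics; cat > h.py <<'E'
import numpy as np, cv2
from scipy.spatial.transform import Rotation as R
from bench import ctrl, fingers, viewer, spotter, monitor
def cam(f):
    Rm=cv2.Rodrigues(np.array(f["rvec"],float))[0]; return Rm,np.array(f["tvec"],float)
def ray(f,uv):
    uv=np.atleast_2d(np.array(uv,float)); K=np.array(f["K"])
    p=cv2.undistortPoints(uv.reshape(-1,1,2),K,np.array([f["k1"],0,0,0.]))[:,0]
    Rm,t=cam(f); d=np.c_[p,np.ones(len(p))]@Rm
    return -Rm.T@t,d
def onz(f,uv,z):
    c,d=ray(f,uv); return c+d*((z-c[2])/d[:,2])[:,None]
def proj(f,P):
    return cv2.projectPoints(np.atleast_2d(np.array(P,float)),np.array(f["rvec"],float),np.array(f["tvec"],float),np.array(f["K"]),np.array([f["k1"],0,0,0.]))[0][:,0]
def save(f,n): cv2.imwrite("pics/"+n,cv2.cvtColor(f["img"],cv2.COLOR_RGB2BGR))
def rect(f,reg,z):
    c,_=cv2.findContours(reg.astype(np.uint8),cv2.RETR_EXTERNAL,cv2.CHAIN_APPROX_NONE)
    c=max(c,key=cv2.contourArea)[:,0]
    P=onz(f,c,z)[:,:2]; return cv2.minAreaRect((P*1000).astype(np.float32))
def down(yaw): # tool z down, tool y along direction yaw (world, y axis angle)
    y=np.array([np.cos(yaw),np.sin(yaw),0]); z=np.array([0,0,-1.]); x=np.cross(y,z)
    return R.from_matrix(np.c_[x,y,z]).as_rotvec()
E
python3 - <<'E'
from h import *
for n in("scene","top"):
    f=viewer.grab_frame(n); save(f,n+".png"); print(n,(-cam(f)[0].T@cam(f)[1]).round(3))
    for q,z in(("caddy",.046),("sheet",.036),("lower_slab",.036),("board",.018)):
        for r in spotter.regions_of(f,q)[:5]:
            print(q,round(r["p"],2),np.round(r["uv"]),r["region"].sum(),rect(f,r["region"],z))
E
```

```text
scene [1.265 0.539 0.86 ]
caddy 0.74 [382. 313.] 2573 ((569.5511474609375, 201.35455322265625), (214.22633361816406, 175.97215270996094), 19.28919792175293)
sheet 0.86 [418. 239.] 633 ((379.6102294921875, 176.77459716796875), (105.44007110595703, 57.89741134643555), 59.86653518676758)
sheet 0.65 [392. 274.] 1566 ((517.1552124023438, 184.37680053710938), (78.20166778564453, 153.39724731445312), 21.759790420532227)
lower_slab 0.87 [389. 298.] 1539 ((598.2229614257812, 214.97703552246094), (78.6493148803711, 145.77406311035156), 19.6246395111084)
board 0.85 [242. 246.] 3005 ((599.308837890625, -172.16299438476562), (207.73472595214844, 224.13894653320312), 12.99172306060791)
board 0.49 [247. 255.] 558 ((647.3706665039062, -161.05319213867188), (52.745052337646484, 174.924072265625), 12.829461097717285)
board 0.39 [394. 275.] 1638 ((498.25787353515625, 176.32632446289062), (82.45687103271484, 155.87608337402344), 20.66885757446289)
top [0.417 0.019 1.495]
caddy 0.68 [262. 245.] 1656 ((549.05078125, 192.7169952392578), (184.79454040527344, 179.12779235839844), 19.56222152709961)
caddy 0.16 [262. 164.] 730 ((770.1417236328125, 186.70718383789062), (94.58487701416016, 71.13458251953125), 22.53122901916504)
sheet 0.95 [271. 318.] 701 ((344.0682373046875, 153.1558074951172), (103.70467376708984, 50.93147277832031), 60.14965057373047)
sheet 0.81 [264. 260.] 1457 ((511.5086364746094, 182.5750732421875), (74.59242248535156, 151.94322204589844), 18.084848403930664)
lower_slab 0.7 [256. 232.] 1244 ((582.281005859375, 206.43109130859375), (66.37940979003906, 144.67494201660156), 18.781696319580078)
board 0.98 [401. 227.] 3727 ((587.8258056640625, -179.63087463378906), (200.48007202148438, 222.13987731933594), 13.500109672546387)
```

View pics/top.png

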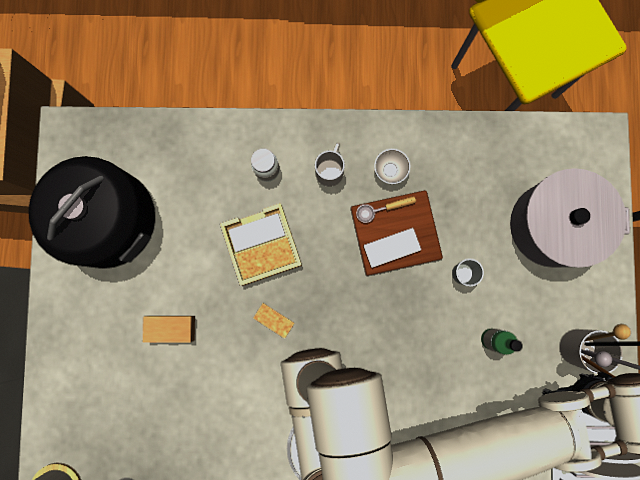

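View pics/scene.png

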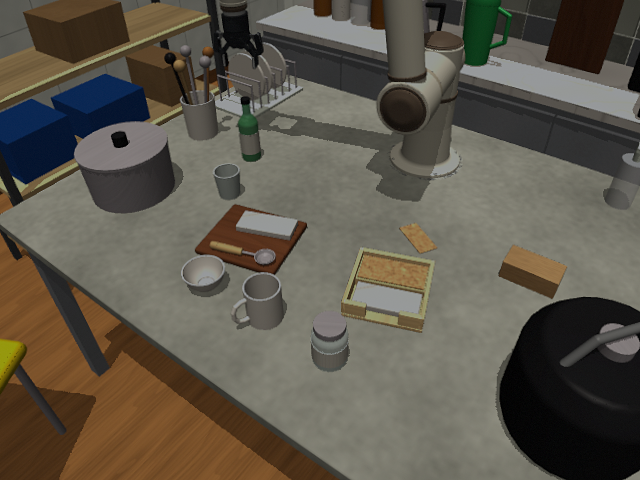

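The larger sheet is the cork in the caddy tray (top pixel 264,260). The small cork loose on the counter (271,318) is about 104x51 mm, so it is the look-alike. The upper slab is the white one on the board (393,248). Next I fit box silhouettes in both cameras.

```bash
cat >> h.py <<'E'
from scipy.optimize import minimize
def hullmask(pts,s=4):
    m=np.zeros((480*s,640*s),np.uint8); h=cv2.convexHull((np.array(pts)*s).astype(np.float32)).round().astype(np.int32)
    cv2.fillConvexPoly(m,h,1); return m
def fitbox(obs,size,z0,x0):
    """obs: list of (frame, region); box size, underside z0; x0 = x,y,yaw"""
    M=[]
    for f,r in obs:
        n,l,st,_=cv2.connectedComponentsWithStats(r.astype(np.uint8)); k=1+np.argmax(st[1:,4])
        v,u=np.nonzero(l==k); P=np.c_[u,v]; P=np.r_[P+[-.5,-.5],P+[.5,.5],P+[-.5,.5],P+[.5,-.5]]+.5
        M.append(hullmask(P))
    c=np.array([[a,b,h] for a in(-.5,.5) for b in(-.5,.5) for h in(0,1)])*size
    def cost(p):
        p=np.array(p)/[100,100,20]; Q=R.from_euler('z',p[2]).apply(c)+[p[0],p[1],z0]
        return sum((hullmask(proj(f,Q)+.5)!=m).sum()/m.sum() for (f,_),m in zip(obs,M))
    best=minimize(cost,np.array(x0)*[100,100,20],method="Nelder-Mead",options=dict(initial_simplex=np.array(x0)*[100,100,20]+np.array([[0,0,0],[1,0,0],[0,1,0],[0,0,1]])))
    return best.x/[100,100,20],best.fun
E
python3 - <<'E'
from h import *
fs={n:viewer.grab_frame(n) for n in("scene","top")}
def get(n,q,uv):
    L=[r for r in spotter.regions_of(fs[n],q) if np.hypot(*(np.array(r["uv"])-uv))<20]
    return (fs[n],L[0]["region"]) if L else None
for q,us,ut,size,z0,x0 in(("caddy",(388,287),(260,246),(.18,.176,.046),0,(.55,.195,.34)),
  ("board",(250,240),(397,232),(.2,.22,.018),0,(.588,-.18,.23)),
  ("upper_slab",(266,225),(393,248),(.066,.146,.018),.018,(.55,-.16,.26)),
  ("lower_slab",(389,298),(257,232),(.066,.146,.018),.010,(.59,.206,.34)),
  ("sheet",(392,274),(264,260),(.072,.15,.005),.031,(.512,.182,.34))):
    o={"scene":get("scene",q,us),"top":get("top",q,ut)}
    for k in (["scene"],["top"],["scene","top"]):
        ob=[o[a] for a in k]
        if None in ob: print(q,k,"none"); continue
        p,c=fitbox(ob,size,z0,x0); print(q,k,p.round(4),round(c,3))
a=fs["top"]["img"][170:350,200:440]; b=fs["scene"]["img"][200:335,190:450]
im=np.vstack([cv2.resize(a,(720,540))]); cv2.imwrite("pics/crop.png",im[:,:,::-1])
E
```

```text
caddy ['scene'] [0.5519 0.1954 0.3505] 0.017
caddy ['top'] none
caddy ['scene', 'top'] none
board ['scene'] [ 0.5923 -0.1792  0.2318] 0.03
board ['top'] [ 0.5891 -0.1809  0.2323] 0.038
board ['scene', 'top'] [ 0.5906 -0.1795  0.2352] 0.076
upper_slab ['scene'] [ 0.5481 -0.1645  0.3478] 0.028
upper_slab ['top'] [ 0.5466 -0.1666  0.3709] 0.049
upper_slab ['scene', 'top'] [ 0.5475 -0.1661  0.3337] 0.11
lower_slab ['scene'] [0.5832 0.2089 0.3542] 0.114
lower_slab ['top'] [0.5843 0.2066 0.347 ] 0.055
lower_slab ['scene', 'top'] [0.5838 0.2073 0.3386] 0.176
sheet ['scene'] [0.5134 0.183  0.3588] 0.032
sheet ['top'] none
sheet ['scene', 'top'] none
```

View pics/crop.png

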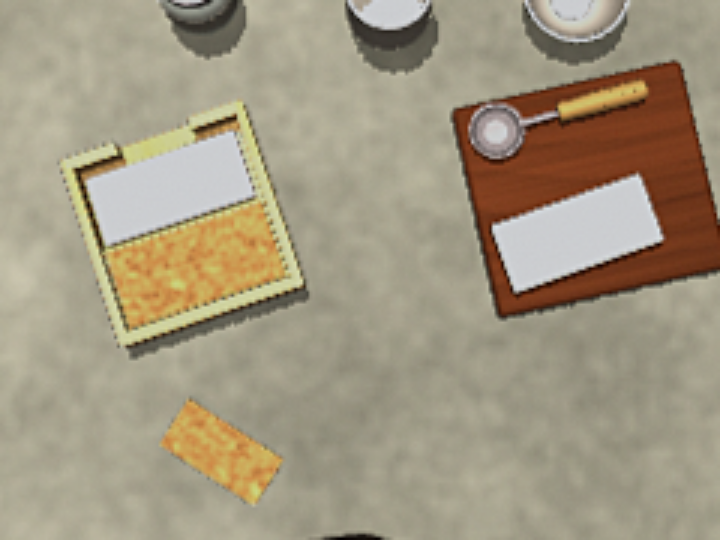

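Caddy is at about (0.5515, 0.195), yaw 0.345. The sheet and lower slab fits agree with that frame, and the upper slab is at about (0.5475, -0.166), yaw 0.35. Now I touch the sheet and start dragging.

```bash
cat >> h.py <<'E'
C=np.array([.5515,.195]); YAW=.345
def cw(x,y,z):
    c,s=np.cos(YAW),np.sin(YAW); return [C[0]+c*x-s*y,C[1]+s*x+c*y,z]
def orient(pos,yaw):
    q0=monitor.read_qpos(); best=None
    for k in(0,np.pi):
        q=ctrl.inverse_kinematics(pos,down(yaw+k))
        if q is not None and (best is None or abs(q[5])<abs(best[0])): best=(q[5],yaw+k)
    return down(best[1])
def cl(): # TCP in caddy frame
    p=np.array(monitor.read_ee_pos()); d=p[:2]-C; c,s=np.cos(YAW),np.sin(YAW)
    return np.array([c*d[0]+s*d[1],-s*d[0]+c*d[1],p[2]])
E
python3 - <<'E'
from h import *
fingers.command_gripper(0.0)
p=cw(-.050,0,.12); o=orient(p,YAW); print(o)
ctrl.reach(p,o); ctrl.move_straight(cw(-.050,0,.060),feed=.15)
ctrl.hold(.2); F0=np.array(monitor.read_ft_force()); print("F0",F0.round(2),monitor.read_gripper_width())
print(ctrl.move_straight(cw(-.050,0,.040),feed=.02,guard=7))
ctrl.hold(.1); print(cl().round(4),(np.array(monitor.read_ft_force())-F0).round(2))
x=-.050; z=cl()[2]
for i in range(4):
    F=np.array(monitor.read_ft_force())-F0
    z+=np.clip((F[2]-11)*1e-4,-.0006,.0006); x+=.004
    ctrl.move_straight(cw(x,0,z),feed=.04)
    print(x,cl().round(4),(np.array(monitor.read_ft_force())-F0).round(1))
    if F[2]>35: break
print(monitor.read_t())
f=viewer.grab_frame("scene"); im=cv2.resize(f["img"][200:350,320:480],(640,600)); cv2.imwrite("pics/d1.png",im[:,:,::-1])
E
```

```text
[1.80717141 2.56977351 0.        ]
F0 [ 0.26 -0.54  0.39] 7.268334532584231e-05
True
[-0.0501  0.      0.0471] [-1.35  0.36  4.54]
-0.046 [-0.0453 -0.0002  0.0471] [-1.2 -0.9  4.5]
-0.041999999999999996 [-0.0417 -0.0003  0.047 ] [-4.3 -0.6 11.2]
-0.03799999999999999 [-0.0375 -0.0003  0.0471] [-4.  -1.9  9.8]
-0.03399999999999999 [-0.0336 -0.0002  0.047 ] [-4.3 -0.7 11.3]
7.15
```

View pics/d1.png

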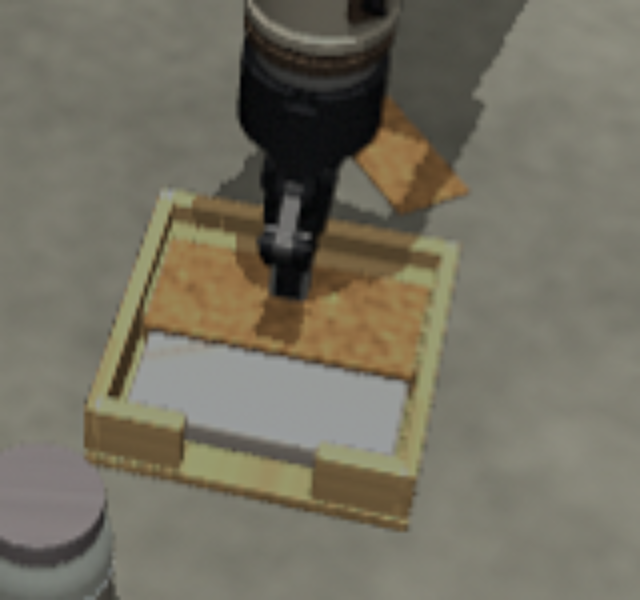

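The sheet drags cleanly: its front edge has moved about 12 mm into the bay. I'll drag further, then push it home from behind its near edge.

```bash
python3 - <<'E'
from h import *
F0=np.array([.26,-.54,.39])
x=-.034; z=cl()[2]
while x<-.003:
    F=np.array(monitor.read_ft_force())-F0
    if F[2]>35: print("high",F); break
    z+=np.clip((F[2]-11)*1e-4,-.0006,.0006); x+=.004
    ctrl.move_straight(cw(x,0,z),feed=.04)
    print(round(x,3),cl().round(4),(np.array(monitor.read_ft_force())-F0).round(1))
ctrl.move_straight(cw(x,0,.060),feed=.1)
ctrl.move_straight(cw(-.055,0,.060),feed=.15)
f=viewer.grab_frame("scene"); im=cv2.resize(f["img"][200:350,320:480],(640,600)); cv2.imwrite("pics/d2.png",im[:,:,::-1])
for q in spotter.regions_of(f,"sheet"):
    u=np.array(q["uv"]); print(q["p"],u)
    if abs(u-[390,285]).max()<25:
        print(rect(f,q["region"],.036))
print(monitor.read_t())
E
```

```text
-0.03 [-0.0295 -0.0001  0.0471] [1.1 0.6 2. ]
-0.026 [-0.026  -0.0001  0.047 ] [-2.4 -0.4  8.6]
-0.022 [-0.0219 -0.0002  0.0471] [-3.9 -0.2 10.4]
-0.018 [-0.0179 -0.0002  0.047 ] [-3.9 -0.9  9.8]
-0.014 [-0.0139 -0.0002  0.047 ] [-3.3 -1.3 10.9]
-0.01 [-0.0099 -0.0002  0.047 ] [-4.3 -1.2 10.5]
-0.006 [-0.0058 -0.0002  0.047 ] [-3.9 -1.1 11.7]
-0.002 [-0.0018 -0.0002  0.047 ] [-3.6 -1.2 10.8]
0.72 [419.8 239.9]
0.67 [389.8 288.1]
((557.4129028320312, 198.60031127929688), (77.45098876953125, 150.65455627441406), 20.930320739746094)
10.1
```

View pics/d2.png

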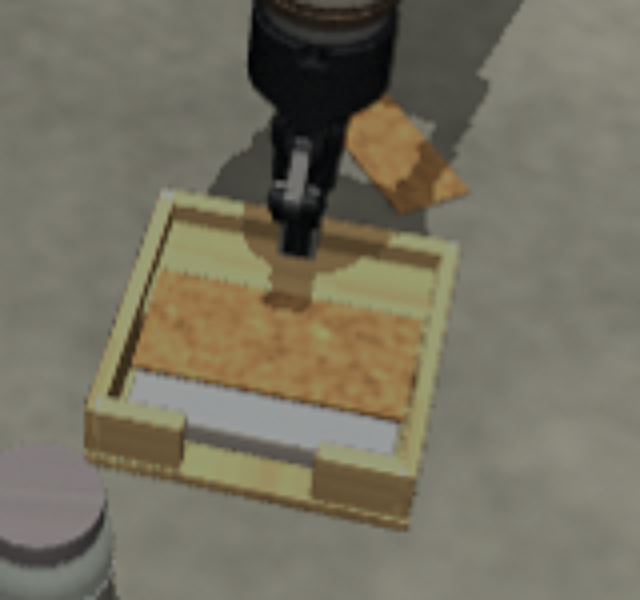

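The sheet's front is now on or above the slab, and its near edge is at about caddy x -30, with the finger behind it. Next I push by that edge.

```bash
python3 - <<'E'
from h import *
F0=np.array([.26,-.54,.39])
pr=lambda s:print(s,cl().round(4),(np.array(monitor.read_ft_force())-F0).round(1))
print(ctrl.move_straight(cw(-.055,0,.0429),feed=.03,guard=8)); ctrl.hold(.1); pr("down")
g=ctrl.move_straight(cw(-.014,0,.0429),feed=.05,guard=15); pr(("push",g))
if not g:
    g=ctrl.move_straight(cw(-.0085,0,.0429),feed=.015,guard=10); ctrl.hold(.1); pr(("end",g))
ctrl.move_straight(cw(-.03,0,.0429),feed=.1)
ctrl.move_straight(cw(-.06,0,.10),feed=.2)
f=viewer.grab_frame("scene"); im=cv2.resize(f["img"][220:340,330:450],(600,600),interpolation=cv2.INTER_CUBIC); cv2.imwrite("pics/d3.png",im[:,:,::-1])
for q in spotter.regions_of(f,"sheet"):
    u=np.array(q["uv"]); print(q["p"],u)
    if abs(u-[390,290]).max()<25:
        print(rect(f,q["region"],.033), rect(f,q["region"],.036), fitbox([(f,q["region"])],(.072,.15,.005),.028,(.587,.207,.345)))
print(monitor.read_t())
E
```

```text
False
down [-0.0549 -0.      0.043 ] [-0.5  0.1  0.1]
('push', False) [-0.0142  0.0001  0.0428] [0.  0.1 0.1]
('end', False) [-0.0085 -0.      0.0429] [-0.7  0.3 -0.4]
0.75 [418.3 240. ]
13.4417
```

View pics/d3.png

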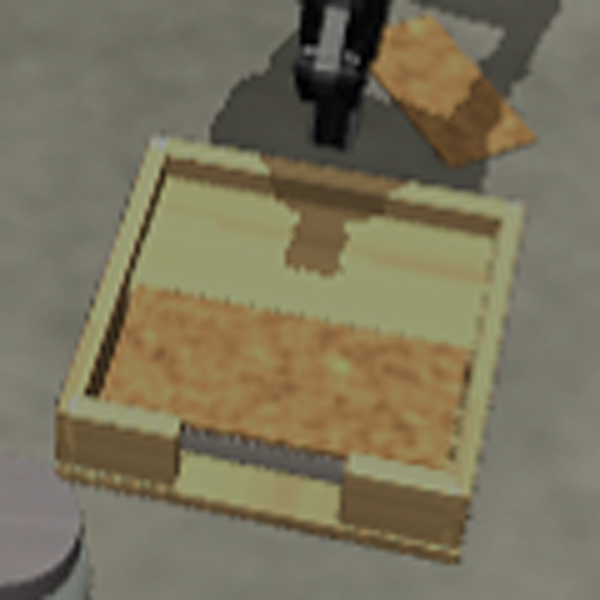

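The sheet looks to be at or near home: its near edge runs from crop (130,285) to (470,345). I'll check its height by touching lightly near that edge, where contact at TCP z 0.044 means home and 0.047 means it is hanging on the step.

```bash
python3 - <<'E'
from h import *
f=viewer.grab_frame("scene")
hsv=cv2.cvtColor(f["img"],cv2.COLOR_RGB2HSV); 
for z in(.033,.036):
    for uv in onz(f,[[356,277],[424,289]],z):
        d=uv[:2]-C; c,s=np.cos(YAW),np.sin(YAW); print(z,(c*d[0]+s*d[1]).round(4),(-s*d[0]+c*d[1]).round(4))
ctrl.hold(.1);F0=np.array(monitor.read_ft_force())
pr=lambda s:print(s,cl().round(4),(np.array(monitor.read_ft_force())-F0).round(1))
ctrl.move_straight(cw(.018,0,.06),feed=.2); ctrl.move_straight(cw(.018,0,.049),feed=.1)
g=ctrl.move_straight(cw(.018,0,.040),feed=.015,guard=5); pr(g)
ctrl.hold(.1); pr("held")
ctrl.move_straight(cw(.018,0,.06),feed=.1); print(monitor.read_t())
E
```

```text
0.033 -0.0012 -0.0753
0.033 -0.0054 0.0769
0.036 0.0016 -0.0748
0.036 -0.0025 0.0769
True [ 0.0184 -0.0001  0.0464] [-0.4  1.   6. ]
held [ 0.0184 -0.0001  0.0464] [-0.9  1.   6. ]
15.2083
```

Contact is at 35.4 mm, so the near edge still hangs on the step. I'll drag it a few millimetres further with a light press.

```bash
python3 - <<'E'
from h import *
ctrl.hold(.1);F0=np.array(monitor.read_ft_force())
ctrl.move_straight(cw(.014,.012,.06),feed=.15); ctrl.move_straight(cw(.014,.012,.049),feed=.1)
ctrl.move_straight(cw(.014,.012,.040),feed=.015,guard=8); ctrl.hold(.05)
x=.014; z=cl()[2]; n=0
for i in range(20):
    F=np.array(monitor.read_ft_force())-F0
    fx=F[0]*np.cos(YAW)+F[1]*np.sin(YAW)
    print(round(x,4),cl().round(4),F.round(1),round(fx,1))
    if F[2]>35: break
    if cl()[2]<.0446 and F[2]>5: n+=1
    if n>=2: break
    z+=np.clip((F[2]-11)*1e-4,-.0012,.0006)
    if x<.030 and F[2]>4: x+=.002
    ctrl.move_straight(cw(x,.012,z),feed=.03)
ctrl.move_straight(cw(x,.012,.07),feed=.1); print(monitor.read_t())
ctrl.move_straight(cw(-.06,0,.10),feed=.3)
f=viewer.grab_frame("scene"); im=cv2.resize(f["img"][220:340,330:450],(600,600),interpolation=cv2.INTER_CUBIC); cv2.imwrite("pics/d4.png",im[:,:,::-1])
E
```

```text
0.014 [0.0145 0.0118 0.0466] [-1.4 -1.   5.6] -1.7
0.016 [0.0168 0.0118 0.0466] [1.1 0.2 3.2] 1.1
0.016 [0.0168 0.0118 0.0464] [-0.3  0.5  7.7] -0.1
0.018 [0.0178 0.0121 0.0446] [-0.1 -0.3  1.2] -0.1
0.018 [0.0178 0.0121 0.0441] [-1.1 -0.3  5.9] -1.2
0.02 [0.0197 0.012  0.0441] [-3.2 -0.5  9. ] -3.2
17.8917
```

View pics/d4.png

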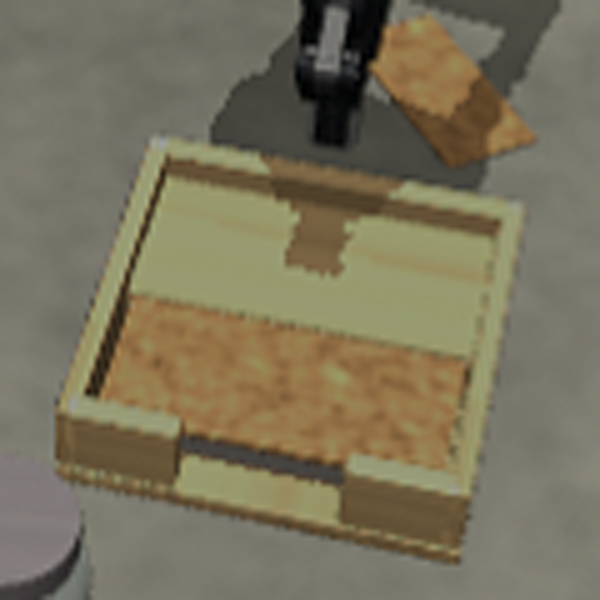

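The press height fell to 0.0441, which is home. I'll verify both near corners with light touches, then grasp the slab.

```bash
python3 - <<'E'
from h import *
ok=True
for y in(-.055,.058):
    ctrl.move_straight(cw(.02,y,.062),feed=.3); ctrl.hold(.05); F0=np.array(monitor.read_ft_force())
    ctrl.move_straight(cw(.02,y,.049),feed=.1)
    ctrl.move_straight(cw(.02,y,.040),feed=.015,guard=5); t=cl(); print(y,t.round(4)); ok&=t[2]<.0453
    ctrl.move_straight(cw(.02,y,.07),feed=.2)
print(ok,monitor.read_t())
if ok:
    ctrl.move_straight(cw(-.04,.0,.15),feed=.3)
    fingers.command_gripper(.085)
    S=[.5475,-.166]; o=orient(S+[.12],.347); ctrl.reach(S+[.14],o)
    ctrl.move_straight(S+[.06],feed=.2); ctrl.hold(.05)
    g=ctrl.move_straight(S+[.029],feed=.06,guard=10); print("down",g,monitor.read_ee_pos())
    f=viewer.grab_frame("scene"); im=cv2.resize(f["img"][180:300,180:330],(750,600),interpolation=cv2.INTER_CUBIC); cv2.imwrite("pics/g1.png",im[:,:,::-1])
    if not g:
        fingers.command_gripper(.055); print("w",monitor.read_gripper_width(),monitor.read_grasp_force(),monitor.read_ft_force())
print(monitor.read_t())
E
```

```text
-0.055 [ 0.0204 -0.0551  0.0441]
0.058 [0.0204 0.0578 0.0441]
True 21.5083
down False [ 0.54747105 -0.16603025  0.02884064]
w 0.0640688551967221 68.30470561981201 [-1.39905425  0.32694814  5.59022095]
25.7833
```

View pics/g1.png

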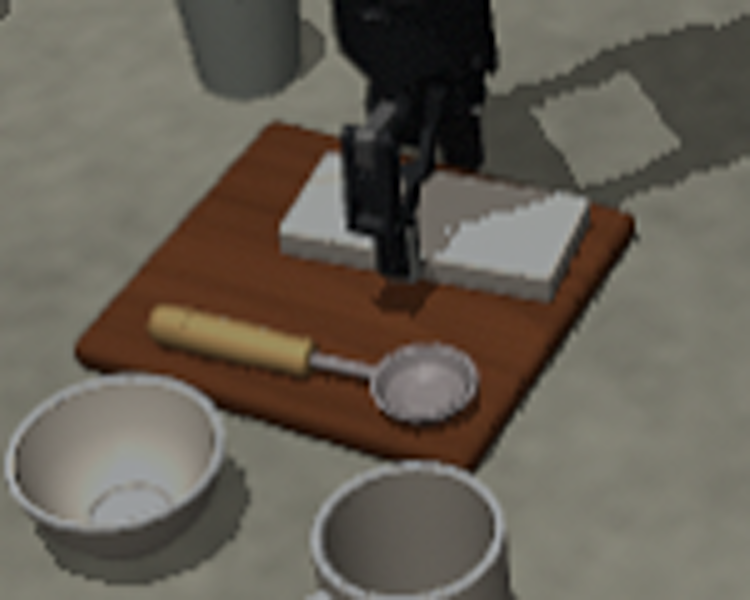

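Gripped. Next I lift, carry at height, check the pose in hand over the bay, and lower to just above the walls.

```bash
python3 - <<'E'
from h import *
p=np.array(monitor.read_ee_pos()); ctrl.move_straight(p+[0,0,.10],feed=.12)
print("w",monitor.read_gripper_width(),monitor.read_ft_force())
q=cw(.039,0,.13)
ctrl.move_straight(q,feed=.22); 
ctrl.move_straight(cw(.039,0,.075),feed=.1); ctrl.hold(.2)
print(cl().round(4),R.from_rotvec(monitor.read_tool_rot()).as_matrix()[:,1].round(3),monitor.read_ft_force(),monitor.read_t())
for n in("scene","top"):
    f=viewer.grab_frame(n)
    for r in spotter.regions_of(f,"upper_slab")[:3]:
        print(n,round(r["p"],2),r["uv"],rect(f,r["region"],.082))
    if n=="scene": im=cv2.resize(f["img"][200:350,320:480],(640,600),interpolation=cv2.INTER_CUBIC); cv2.imwrite("pics/p1.png",im[:,:,::-1])
    else: print(r["p"])
E
```

```text
w 0.0645077610432164 [ 0.66239203 -0.20430507 -5.25781071]
[ 0.0398 -0.0001  0.0761] [0.94  0.34  0.002] [ 0.0229512   0.97130344 -4.37165402] 29.5333
scene 0.94 [396.1, 285.2] ((579.7525024414062, 251.09642028808594), (76.46515655517578, 65.23399353027344), 22.410236358642578)
top 0.91 [271.6, 236.3] ((604.0324096679688, 159.5659942626953), (68.65483093261719, 48.460105895996094), 16.909425735473633)
0.91
```

View pics/p1.png

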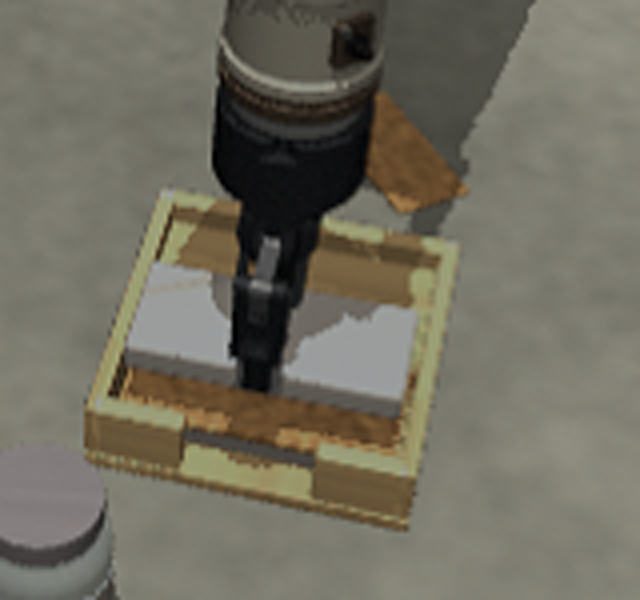

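```bash
python3 - <<'E'
from h import *
f=viewer.grab_frame("scene"); c,s=np.cos(YAW),np.sin(YAW)
g=f["img"][255:310,345:430].astype(int); hs=cv2.cvtColor(f["img"],cv2.COLOR_RGB2HSV)
m=np.zeros((480,640),bool); m[255:310,345:430]=(hs[...,1]<40)[255:310,345:430]&(hs[...,2]>85)[255:310,345:430]
n,l,st,_=cv2.connectedComponentsWithStats(m.astype(np.uint8)); print(st[1:][st[1:,4]>50])
P=onz(f,[[358,266.2],[423.8,277.5],[421,300],[351.8,288]],.083)[:,:2]-C
P=np.c_[c*P[:,0]+s*P[:,1],-s*P[:,0]+c*P[:,1]]; print((P*1000).round(1),(P.mean(0)*1000).round(1))
E
```

```text
[[345 255  12  34 218]
 [352 265  27  31 636]
 [390 273  35  31 810]]
[[ 13.7 -69.1]
 [  9.8  72.3]
 [ 74.3  75.5]
 [ 79.5 -66.9]] [44.3  3. ]
```

```bash
python3 - <<'E'
from h import *
c,s=np.cos(YAW),np.sin(YAW)
for n in("scene",):
    f=viewer.grab_frame(n); hs=cv2.cvtColor(f["img"],cv2.COLOR_RGB2HSV)
    m=np.zeros((480,640),bool); a=(slice(255,310),slice(345,430)); m[a]=((hs[...,1]<40)&(hs[...,2]>85))[a]
    N,l,st,_=cv2.connectedComponentsWithStats(m.astype(np.uint8))
    k=[i for i in range(1,N) if st[i,4]>500]; v,u=np.nonzero(np.isin(l,k))
    hm=np.zeros((480,640),np.uint8); cv2.fillConvexPoly(hm,cv2.convexHull(np.c_[u,v].astype(np.int32)),1)
    x,cost=fitbox([(f,hm>0)],(.066,.146,.018),.0653,(.588,.208,.345)); d=x[:2]-C
    print(n,x,cost,(c*d[0]+s*d[1]).round(4),(-s*d[0]+c*d[1]).round(4))
E
```

```text
scene [0.58804515 0.21002667 0.34389361] 0.021492208309095918 0.0395 0.0018
```

The fit puts the slab at caddy (39.5, +1.8) mm, aligned. I shift y by -1.5 mm and lower it gently under guard.

```bash
python3 - <<'E'
from h import *
ctrl.move_straight(cw(.039,-.0015,.056),feed=.06); ctrl.hold(.15)
F0=np.array(monitor.read_ft_force())
g=ctrl.move_straight(cw(.039,-.0015,.0415),feed=.015,guard=4); ctrl.hold(.1)
print(g,cl().round(4),(np.array(monitor.read_ft_force())-F0).round(1),monitor.read_t())
f=viewer.grab_frame("scene"); im=cv2.resize(f["img"][200:350,320:480],(640,600),interpolation=cv2.INTER_CUBIC); cv2.imwrite("pics/p2.png",im[:,:,::-1])
E
```

```text
True [ 0.0389 -0.0015  0.0449] [-0.3 -1.1 11.5] 31.2667
```

View pics/p2.png

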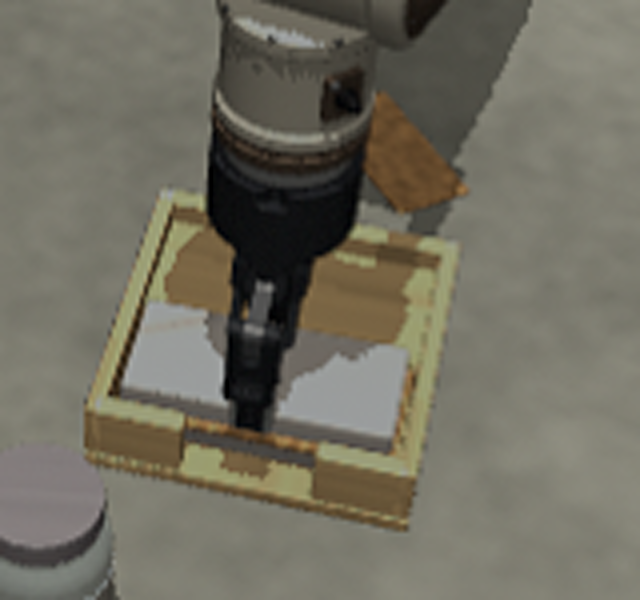

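The slab has seated at the expected height (TCP 0.0449), flat between the walls. I'll release and retreat.

```bash
python3 - <<'E'
from h import *
fingers.command_gripper(.085); ctrl.hold(.1)
ctrl.move_straight(cw(.039,-.0015,.08),feed=.06); ctrl.move_straight(cw(.039,-.0015,.16),feed=.2)
ctrl.reach([.40,-.02,.28],monitor.read_tool_rot()); ctrl.hold(.3)
c,s=np.cos(YAW),np.sin(YAW)
for n in("top","scene"):
    f=viewer.grab_frame(n)
    for r in spotter.regions_of(f,"upper_slab")[:3]:
        if r["region"].sum()<400: continue
        x,k=fitbox([(f,r["region"])],(.066,.146,.018),.033,(.588,.208,.345)); d=x[:2]-C
        print(n,round(r["p"],2),r["uv"],x.round(4),round(k,3),(c*d[0]+s*d[1]).round(4),(-s*d[0]+c*d[1]).round(4))
im=cv2.resize(f["img"][220:340,330:450],(600,600),interpolation=cv2.INTER_CUBIC); cv2.imwrite("pics/e.png",im[:,:,::-1]); print(monitor.read_t())
E
```

```text
top 0.94 [254.2, 233.0] [0.5866 0.2072 0.3499] 0.068 0.0372 -0.0003
top 0.65 [262.7, 254.2] [0.5951 0.2085 0.3184] 0.697 0.0456 -0.002
top 0.37 [265.7, 167.7] [0.588 0.208 0.395] 2.716 0.0387 -0.0001
scene 0.87 [387.2, 293.3] [0.586  0.2078 0.3493] 0.042 0.0368 0.0004
34.8
```

View pics/e.png

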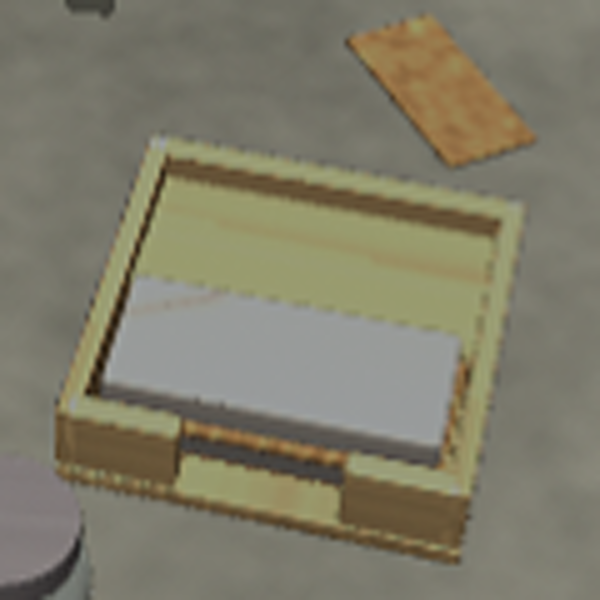

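The slab lies flat at about caddy (37, 0) mm on the cork, with the cork's edge visible in the gap, and the robot is clear. Handing in.

```bash
python3 -c "
from h import *
print(ctrl.hand_in())"
```

```text
the job is handed in; nothing more can be done
None
```

I handed the job in at about 35 s: the cork touched down at home height at three points, and the camera fits put the second slab flat on it at about caddy x 37 mm, y 0 (no verdict was returned).

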